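# Face up the drip-coffee cartons on the display rail

## Task

Tidy the coffee display: slide the three drip-coffee cartons along the counter, without lifting or tipping them, into one straight closed-up row, broad sides flat against the rail, the first against the wooden end block and each next one touching its neighbour, in any order. Finish the display with the price-sign holder: push its sleeve fully down onto the spigot on the end block, with the sign's panel parallel to the rail. Leave everything else on the counter where it is.

Things in the scene. Friction and masses are not known exactly. Their poses are not given: they have to be found in the camera images.
- rail: fixed display rail. Origin: inner corner at counter height where rail face meets end block; y along the rail, x through it (away from the row), z up. Steel rail 30 mm high, 12 mm thick (x 0 to 12 mm), face at x = 0, from y = +44 to -370 mm. Wooden end block 36 mm high, x -66 to 0, y 0 to +44 mm. The row belongs at x < 0, y < 0, starting at the block
- spigot_base (a point): foot of the upright steel spigot on top of the end block, on its axis, 36 mm above the counter (rail frame x -33, y +22 mm). The spigot is 16 mm across and 36 mm tall, its top 8 mm tapering to 9 mm. Axes as rail
- carton_a: closed kraft drip-coffee carton, 66 (x, front to back) x 80 (y, width) x 80 (z, tall) mm, about 0.22 kg, loose on the counter; origin at the centre of its underside. The three are identical and interchangeable: which name stands where varies
- carton_b: closed kraft drip-coffee carton, 66 (x, front to back) x 80 (y, width) x 80 (z, tall) mm, about 0.22 kg, loose on the counter; origin at the centre of its underside. The three are identical and interchangeable: which name stands where varies
- carton_c: closed kraft drip-coffee carton, 66 (x, front to back) x 80 (y, width) x 80 (z, tall) mm, about 0.22 kg, loose on the counter; origin at the centre of its underside. The three are identical and interchangeable: which name stands where varies
- sign: loose wooden price-sign holder, upright, 92 mm tall, 0.1 kg: a round sleeve (34 mm outside, 19 mm bore open downwards, 44 mm deep) and, from 48 to 92 mm up, a flat upright panel 10 mm thick (x), 56 mm wide (y), both faces alike. Origin: centre of the sleeve's foot. Stands near the end block or past the row's other end (the cup takes the other place)
- cup: bystander: round white ceramic cup, 60 mm across the rim, 60 mm tall; origin at the centre of its underside
- tin: bystander: dark round tin with a paper band, 70 mm across, 70 mm tall, beyond the rail; origin at the centre of its underside
- tamper: bystander: steel coffee tamper standing on its 54 mm base, 82 mm tall, beyond the rail; origin at the centre of its underside
- filter_box: bystander: flat white paper box, 60 x 100 x 45 mm, beyond the rail; origin at the centre of its underside
- spoon: bystander: steel spoon 160 mm long lying on the counter, between the cartons and the end-block side; origin near its middle
- bottle: bystander: amber bottle with paper label, 62 mm across, 160 mm tall; origin at the centre of its underside
- grinder: bystander: dark steel hand grinder, upright cylinder 48 mm across, 130 mm tall; origin at the centre of its underside
Things that resemble listed ones, but are neither listed nor needed, are in the scene too. Leave any green look-alike of the carton_c alone. Leave any red look-alike of the carton_b alone.

How it is judged:
At the end, for the whole second after the job is handed in: Cartons at rest, flat, one per place from the end block: within 5 mm of the rail, 0.06 rad square, and 5, 8, 11 mm (1st, 2nd, 3rd) of a gapless row. Sign's sleeve down on the spigot: foot within 4 mm of the block's top and of the axis, upright, panel within 0.26 rad of the rail (((x of carton_a in the frame of rail between -0.038 and -0.028 m and y of carton_a in the frame of rail between -0.045 and -0.035 m and angle between the x axis of carton_a and the x axis of rail, either way round below 0.06 rad) or (x of carton_b in the frame of rail between -0.038 and -0.028 m and y of carton_b in the frame of rail between -0.045 and -0.035 m and angle between the x axis of carton_b and the x axis of rail, either way round below 0.06 rad) or (x of carton_c in the frame of rail between -0.038 and -0.028 m and y of carton_c in the frame of rail between -0.045 and -0.035 m and angle between the x axis of carton_c and the x axis of rail, either way round below 0.06 rad)) and ((x of carton_a in the frame of rail between -0.038 and -0.028 m and y of carton_a in the frame of rail between -0.128 and -0.115 m and angle between the x axis of carton_a and the x axis of rail, either way round below 0.06 rad) or (x of carton_b in the frame of rail between -0.038 and -0.028 m and y of carton_b in the frame of rail between -0.128 and -0.115 m and angle between the x axis of carton_b and the x axis of rail, either way round below 0.06 rad) or (x of carton_c in the frame of rail between -0.038 and -0.028 m and y of carton_c in the frame of rail between -0.128 and -0.115 m and angle between the x axis of carton_c and the x axis of rail, either way round below 0.06 rad)) and ((x of carton_a in the frame of rail between -0.038 and -0.028 m and y of carton_a in the frame of rail between -0.211 and -0.195 m and angle between the x axis of carton_a and the x axis of rail, either way round below 0.06 rad) or (x of carton_b in the frame of rail between -0.038 and -0.028 m and y of carton_b in the frame of rail between -0.211 and -0.195 m and angle between the x axis of carton_b and the x axis of rail, either way round below 0.06 rad) or (x of carton_c in the frame of rail between -0.038 and -0.028 m and y of carton_c in the frame of rail between -0.211 and -0.195 m and angle between the x axis of carton_c and the x axis of rail, either way round below 0.06 rad)) and horizontal distance between sign and spigot_base below 0.004 m and z of sign in the frame of spigot_base between -0.004 and 0.004 m and angle between sign's own z axis and vertical below 0.1 rad and angle between the x axis of sign and the x axis of rail, either way round below 0.26 rad and angle between each of carton_a, carton_b, carton_c's own z axis and vertical below 0.05 rad and height (world z) of each of carton_a, carton_b, carton_c below 0.004 m and linear speed of each of carton_a, carton_b, carton_c, sign below 0.02 m/s); the robot touches nothing.
It fails at once if a carton is lifted off the counter (more than 15 mm) (height (world z) of any of carton_a, carton_b, carton_c above 0.015 m).
It fails at once if a carton is tipped (more than 0.3 rad) (angle between any of carton_a, carton_b, carton_c's own z axis and vertical above 0.3 rad).
It fails at once if a bystander is pushed more than 30 mm from its place or tipped over (distance of any of cup, tin, tamper, filter_box, spoon, bottle, grinder from where it was at the start of the episode above 0.03 m or angle between any of cup, tin, tamper, filter_box, bottle, grinder's own z axis and vertical above 0.5 rad).
It also fails if it takes over 72 s, if anything falls off the work surface, if the arm or the gripper's body presses on something with over 40 N, if the wrist force passes 120 N, or if a joint passes its speed limit or range.

## Robot

A 6-joint arm with a two-finger parallel gripper is mounted at the origin on the work surface. World frame = base frame: x ahead of the robot, y to its left, z up, the work surface at z = 0. Lengths are in m, angles in rad, forces in N, time in s.
With the tool pointing down it reaches from about 0.25 to 0.725 m from the base axis. Payload 4 kg.
Tool frame: the origin (TCP) lies at the very end of the fingers, on their centre line; the grasp point (between the pads) lies 19 mm behind it; z points along the fingers, y is the line along which they close (so a half turn about z gives the same grasp; the last joint's range is limited). The gripper opens to 85 mm and grips with 20 to 120 N. Pads are 22 mm wide; open, the fingers measure 114 mm over their backs; the gripper's body (76 mm by 85 mm) begins 54 mm behind the grasp point. The pads swing forward as they close: fully open they stand 13 mm farther back than shut.
Start: joints at [1.247, 0.241, 0.005, 1.335, 0, 1.571], TCP at [0.159, 0.474, 0.208] pointing down, gripper open.
Joint ranges: [-2.72, 2.72], [-1.05, 1.87], [-1.09, 1.28], [-1.99, 2.15], [-1.42, 1.44], [-3.14, 3.14]. Speed limits (rad/s): [2.79, 2.79, 3.14, 3.14, 3.14, 3.14].

## Interface

Orientations are given as a unit quaternion [x, y, z, w].
In Python, from workcell import bot, vision, workorder gives the robot as it stands.
- The arm moves only by the shell command python3 -m creep 'ROWS' [OPENING]. ROWS is JSON, a list of rows, each a list of 2 entries, a list of its own where there are three numbers: the shift along the tool's x, y, z in mm, then the turn, a rotation vector about the tool's x, y, z in rad. In form: [[[dx, dy, dz], [wx, wy, wz]], ...]. A call has 1 to 12 rows; each row shifts and turns the commanded pose from where the row before left it, along the tool's axes as they then stand; what a row does not reach is not made up. A row lasts 1/8 s, in which the tool goes at most 62.5 mm and 10.7 degrees, less where a joint would pass 70% of its speed; a pose out of reach is approached as far as the arm can. A call is refused whole if a number of a shift passes 62.5 or a number of a turn 0.188, either way. A call with a gripper value outside its range is refused whole. OPENING is the finger opening in mm, from 0 to 85.4, set as the call begins (- or left out, the last holds). The fingers move at their own pace and stop on an object; the grip force is fixed at half the most. Time passes only in rows, so rows that do not move let the fingers close. It gives the time, the measured TCP pose, the force, the opening and the grip force at its end, in the units of the state.
- bot.get_obs(): the state, without advancing time (a new reading comes with each control period).
- vision.camera(name): name is "side" or "top" or "wrist"; returns a dict with "image" (400x640x3 uint8, blue, green, red), "z_map" (400x640 float32, m along the optical axis (not along the pixel's ray), 0 where there is no reading), "K" (3x3 intrinsics, pixels), "rvec" (rotation vector, rad) and "tvec" (3), from world to camera coordinates, as OpenCV has them; the wrist camera has in their place "tool_from_camera" (4x4, takes a point from camera to tool coordinates, whose origin is the TCP and whose axes are the flange's). Camera axes: x right, y down, z forward; pixel columns grow to the right and rows downward; lengths in m; the calibration is good to about 2 mm. A picture is of the moment at which its call begins: read the wrist's pose just before it.
- workorder.job_done(): hands the job in; it is judged then, once.
Trained networks look in a picture, given as the dict that the camera call returned (one of the last four; its "shot" number tells which), for a name from the list of things; names that differ only in an ending like _2 or _b are one class to them, and where a whole thing is asked for, a point or a joint stands for the part that bears it (a point fixed in the world has none). Each returns a list of dicts, best first, with "score" (0 to 1); they miss things now and then, are a little off and sometimes report something else, mostly with a low value. They report only what shows in the picture. A call takes as long as a camera call. They do not tell look-alikes from the thing itself.
- vision.spot_in(picture, query): "position" ([column, row] in pixels, amid what is visible of it).
- vision.place_of(picture, query): "position" ([column, row] in pixels: a listed point, or the origin of a listed thing).
The state is a dict: "clock": time; "joint_pos": joint angles; "joint_vel": joint speeds; "tau": joint torques, N m; "eef_pos": TCP position; "tool_rot": TCP orientation; "ft_force": force on the tool from outside, world axes, zero at the start; "ft_torque": the same for the moment, N m; "grip_width": finger opening in m; "grasp_force": force on a finger pad.
Only numpy, scipy, OpenCV 4.12 (cv2) and the standard library are available. Lean on these libraries where they do the work, as an engineer would, in place of code of your own. Each camera call takes 0.05 s, during which the arm holds its last target. There are 200 camera calls.

## Working session

There is one attempt and no reset: what is moved stays moved. The work goes in short steps, Python scripts to look and compute and a shell command to move; the robot and the scene stay as the last step left them, time stands still between calls to the robot, and variables do not carry over. Pictures are saved under pics/ and viewed, at most 10 in all, crops included, and the job is handed in when it is done.

```bash
mkdir -p pics; ls; cat > h.py <<'E'
import numpy as np, cv2
from workcell import bot, vision, workorder
from scipy.spatial.transform import Rotation as R
def w2c(p):
    T=np.eye(4);T[:3,:3]=cv2.Rodrigues(np.array(p["rvec"],float))[0];T[:3,3]=np.ravel(p["tvec"]);return T
def c2w(p,obs=None):
    if "rvec" in p: return np.linalg.inv(w2c(p))
    T=np.eye(4);T[:3,:3]=R.from_quat(obs["tool_rot"]).as_matrix();T[:3,3]=obs["eef_pos"]
    return T@np.array(p["tool_from_camera"])
def cloud(p,obs=None):
    T=c2w(p,obs);z=p["z_map"];K=np.array(p["K"]);v,u=np.mgrid[:z.shape[0],:z.shape[1]]
    P=np.stack([(u-K[0,2])/K[0,0]*z,(v-K[1,2])/K[1,1]*z,z],-1)
    W=P@T[:3,:3].T+T[:3,3]; W[z<=0]=np.nan; return W
def ray(p,px,h,obs=None):
    T=c2w(p,obs);d=T[:3,:3]@np.linalg.inv(np.array(p["K"]))@np.array([px[0],px[1],1.]);o=T[:3,3]
    return o+d*(h-o[2])/d[2]
E
python3 - <<'E'
from h import *
o=bot.get_obs();print(o)
p=vision.camera("top");cv2.imwrite("pics/top0.png",p["image"]);W=cloud(p);np.save("W0.npy",W)
q=vision.camera("side");cv2.imwrite("pics/side0.png",q["image"])
for n in ["rail","spigot_base","carton_a","sign","cup","tin","tamper","filter_box","spoon","bottle","grinder"]:
  for r in vision.place_of(p,n)[:6]: 
    print(n,round(r["score"],2),np.round(r["position"]),np.round(ray(p,r["position"],.036 if n=="spigot_base" else 0),3))
E
```

```text
pics
{'clock': 0.0, 'joint_pos': array([ 1.24703413e+00,  2.41428847e-01,  3.71762557e-03,  1.33520215e+00,
       -1.64387397e-05,  1.57076024e+00]), 'joint_vel': array([ 0.00158655,  0.00113838, -0.00013913,  0.00062517,  0.00066096,
        0.00059223]), 'tau': array([-4.98429272e-04, -3.72320259e+01,  2.52406400e+01,  1.70990301e-02,
       -1.28187949e-04, -1.37556643e-06]), 'eef_pos': array([0.15885428, 0.47336951, 0.20660257]), 'tool_rot': array([ 1.61157089e-01,  9.86928200e-01, -1.04600232e-03, -1.62513881e-04]), 'ft_force': array([-0.36165897, -0.12116984, -0.76194466]), 'ft_torque': array([ 0.00693923, -0.01212429, -0.03142158]), 'grasp_force': 0.0, 'grip_width': 0.08521714461984882}
rail 0.87 [279. 172.] [0.58  0.141 0.   ]
spigot_base 0.79 [272. 180.] [0.553 0.158 0.036]
carton_a 0.95 [382. 218.] [ 0.442 -0.172  0.   ]
carton_a 0.86 [304. 227.] [0.415 0.065 0.   ]
carton_a 0.74 [457. 284.] [ 0.246 -0.395  0.   ]
carton_a 0.7 [450. 160.] [ 0.617 -0.38   0.   ]
carton_a 0.66 [411. 257.] [ 0.324 -0.258  0.   ]
carton_a 0.57 [352. 220.] [ 0.437 -0.079  0.   ]
sign 0.5 [428. 209.] [ 0.47 -0.31  0.  ]
sign 0.18 [384. 216.] [ 0.447 -0.178  0.   ]
cup 0.7 [228. 226.] [0.416 0.293 0.   ]
tin 0.75 [300. 138.] [0.684 0.077 0.   ]
tin 0.17 [184. 189.] [0.529 0.427 0.   ]
tamper 0.79 [357. 140.] [ 0.678 -0.096  0.   ]
filter_box 0.9 [394. 136.] [ 0.692 -0.208  0.   ]
spoon 0.8 [262. 222.] [0.428 0.192 0.   ]
bottle 0.73 [466. 206.] [ 0.479 -0.426  0.   ]
```

```bash
python3 - <<'E'
import cv2
a=cv2.imread("pics/top0.png");cv2.imwrite("pics/top0c.png",cv2.resize(a[90:330,150:490],None,fx=2.3,fy=2.3,interpolation=cv2.INTER_CUBIC))
E
```

```text
(no output)
```

View pics/top0c.png

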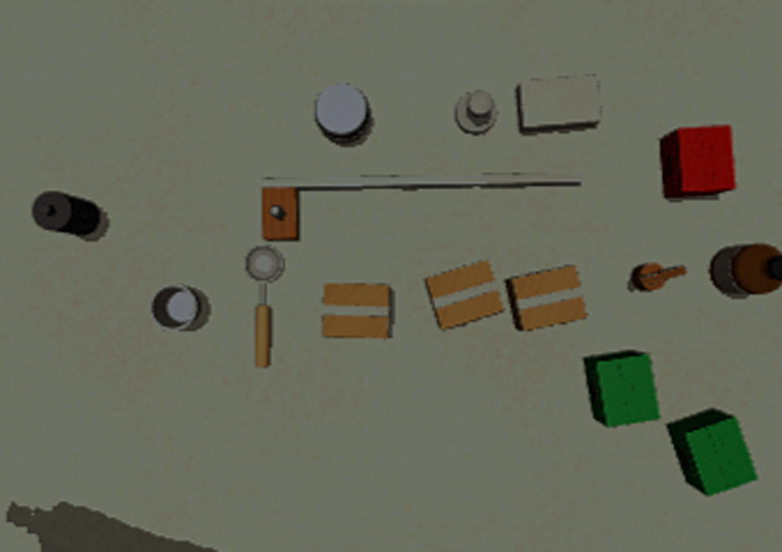

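View pics/side0.png

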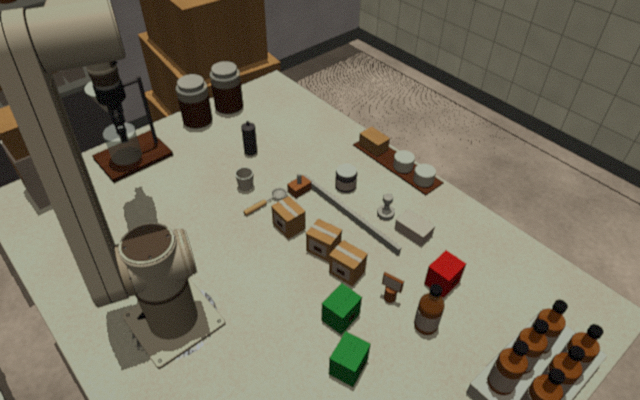

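The top view shows the rail with the end block at its left end and the spoon and cup near it. The three kraft cartons stand mid-counter at about (355,310), (465,295) and (548,297), and the sign is at (655,275). The red and green boxes are the look-alikes. Next I'll measure from depth.

```bash
cat > m.py <<'E'
from h import *
def comps(W,lo,hi,xr,yr,cell=.001,minp=15):
    m=(W[...,2]>lo)&(W[...,2]<hi)&(W[...,0]>xr[0])&(W[...,0]<xr[1])&(W[...,1]>yr[0])&(W[...,1]<yr[1])
    n,l=cv2.connectedComponents(m.astype(np.uint8),connectivity=8);out=[]
    for i in range(1,n):
        P=W[l==i]
        if len(P)<minp: continue
        (c,s,a)=cv2.minAreaRect((P[:,:2]*1000).astype(np.float32))
        out.append((len(P),np.round(c),np.round(s),round(a,1),np.round(P[:,2].mean()*1000)))
    return out
E
python3 - <<'E'
from m import *
W=np.load("W0.npy")
print("table",np.nanmedian(W[240:280,250:340,2]))
for nm,lo,hi in [("80",.07,.09),("92",.086,.1),("30",.022,.034),("36",.034,.043),("50-110",.04,.11)]:
    print(nm)
    for r in comps(W,lo,hi,(.3,.65),(-.45,.35)): print(r)
E
```

```text
table -0.000933053096807468
80
(661, array([ 612., -372.]), array([80., 68.]), 3.0, np.float64(79.0))
(64, array([ 475., -410.]), array([59., 22.]), 2.7, np.float64(80.0))
(665, array([444., -74.]), array([66., 80.]), 17.2, np.float64(79.0))
(672, array([ 439., -177.]), array([66., 81.]), 12.2, np.float64(79.0))
(664, array([424.,  61.]), array([65., 79.]), 0.1, np.float64(79.0))
(597, array([ 331., -272.]), array([72., 68.]), 8.1, np.float64(79.0))
92
(62, array([ 472., -415.]), array([61., 29.]), 14.3, np.float64(94.0))
(76, array([ 467., -314.]), array([11., 55.]), 16.2, np.float64(91.0))
30
(36, array([ 610., -340.]), array([76.,  3.]), 3.4, np.float64(28.0))
(603, array([583., -24.]), array([ 27., 412.]), 1.3, np.float64(29.0))
(26, array([ 477., -408.]), array([18., 56.]), 88.3, np.float64(28.0))
(23, array([426., 305.]), array([41., 15.]), 3.4, np.float64(28.0))
36
(212, array([547., 161.]), array([65., 42.]), 0.6, np.float64(36.0))
(17, array([419., 309.]), array([31.,  7.]), 21.8, np.float64(38.0))
50-110
(779, array([ 612., -372.]), array([80., 68.]), 3.0, np.float64(75.0))
(57, array([645.,  79.]), array([ 9., 44.]), 0.9, np.float64(59.0))
(30, array([546., 160.]), array([13., 14.]), 38.2, np.float64(64.0))
(313, array([ 476., -422.]), array([61., 49.]), 3.7, np.float64(86.0))
(674, array([444., -74.]), array([66., 80.]), 17.4, np.float64(79.0))
(715, array([ 440., -177.]), array([67., 81.]), 12.5, np.float64(77.0))
(161, array([ 466., -313.]), array([33., 50.]), 44.6, np.float64(72.0))
(141, array([427., 289.]), array([58., 57.]), 42.9, np.float64(55.0))
(665, array([424.,  61.]), array([65., 79.]), 0.1, np.float64(79.0))
(679, array([ 331., -272.]), array([73., 68.]), 8.4, np.float64(76.0))
```

```bash
cat >> m.py <<'E'
def plan(p,yawy,o=None):
    """target TCP pos (m), desired world yaw of tool y (deg, mod 180): print shift in current tool axes (mm), turn wz"""
    o=o or bot.get_obs();M=R.from_quat(o["tool_rot"]).as_matrix()
    d=M.T@(np.array(p)-o["eef_pos"])*1000
    cur=np.degrees(np.arctan2(M[1,1],M[0,1]));t=(yawy-cur+90)%180-90
    a=np.radians(t);c,s=np.cos(a),np.sin(a)   # after turn wz=-a, axes rotate
    w=-a;d2=[np.cos(w)*d[0]+np.sin(w)*d[1],-np.sin(w)*d[0]+np.cos(w)*d[1],d[2]]
    print("shift now",np.round(d,1),"turn wz %.3f"%-a,"shift after turn",np.round(d2,1),"yaw",round(cur,1),"tilt",np.round(M[:2,2],3),"tcp",np.round(o["eef_pos"]*1000,1),"clk",o["clock"])
E
python3 - <<'E'
from m import *
W=np.load("W0.npy")
m=(W[...,2]>.025)&(W[...,2]<.034)&(W[...,0]>.56)&(W[...,0]<.61)&(W[...,1]>-.22)&(W[...,1]<.13)
P=W[m][:,:2]*1000
f=cv2.fitLine(P.astype(np.float32),cv2.DIST_HUBER,0,.01,.01).ravel();print(f,"angle",np.degrees(np.arctan2(f[1],f[0])),"thick",)
n=np.array([f[1],-f[0]]);d=(P-f[2:])@n;print(np.percentile(d,[2,10,50,90,98]))
m=(W[...,2]>.034)&(W[...,2]<.039)&(W[...,0]>.5)&(W[...,0]<.59)&(W[...,1]>.12)&(W[...,1]<.2)
print(np.percentile(W[m][:,0],[1,3,50,97,99]),np.percentile(W[m][:,1],[1,3,50,97,99]))
m=(W[...,2]>.05)&(W[...,0]>.5)&(W[...,0]<.59)&(W[...,1]>.12)&(W[...,1]<.2)
print("spigot",W[m].mean(0),np.sum(m), W[m].max(0))
plan([.424,.061,.15],0)
E
```

```text
[ 2.1202600e-02 -9.9977517e-01  5.9022522e+02 -4.5252724e+01] angle -88.78509 thick
[-5.88909408 -5.0281395  -0.0607333   4.65718353  5.68336461]
[0.51467118 0.51519504 0.54416198 0.57672523 0.57958144] [0.1397758  0.13993893 0.16027559 0.18111723 0.18129919]
spigot [0.54623249 0.15965989 0.06678991] 26 [0.55304662 0.16887992 0.07367499]
shift now [-382.6 -307.3   57.5] turn wz 1.247 shift after turn [-413.   264.9   57.5] yaw 71.4 tilt [-0.  0.] tcp [159.1 474.  207.5] clk 0.65
```

```bash
python3 -m creep '[[[0,0,0],[0,0,0.178]],[[0,0,0],[0,0,0.178]],[[0,0,0],[0,0,0.178]],[[0,0,0],[0,0,0.178]],[[0,0,0],[0,0,0.178]],[[0,0,0],[0,0,0.178]],[[0,0,0],[0,0,0.178]]]' 85; python3 -m creep '[[[-41,26.5,0],[0,0,0]],[[-41,26.5,0],[0,0,0]],[[-41,26.5,0],[0,0,0]],[[-41,26.5,0],[0,0,0]],[[-41,26.5,0],[0,0,0]],[[-41,26.5,0],[0,0,0]],[[-41,26.5,0],[0,0,0]],[[-41,26.5,0],[0,0,0]],[[-41,26.5,0],[0,0,0]],[[-41,26.5,0],[0,0,0]],[[0,0,0],[0,0,0]]]'
python3 - <<'E'
from m import *
plan([.424,.061,.15],0)
o=bot.get_obs();p=vision.camera("wrist");W=cloud(p,o)
cv2.imwrite("pics/w1.png",p["image"])
for r in comps(W,.07,.09,(.3,.65),(-.45,.35)): print(r)
E
```

```text
clock: 1.52
eef_pos: [0.1591, 0.474, 0.2076]
tool_rot: [0.709, 0.705, 0.0, -0.0]
ft_force: [0.0, -0.5, -0.5]
grip_width: 0.0849
grasp_force: 0.0
clock: 2.9
eef_pos: [0.4259, 0.0619, 0.2075]
tool_rot: [0.709, 0.705, 0.0, 0.0]
ft_force: [-0.2, -0.2, 0.4]
grip_width: 0.0852
grasp_force: 0.0
shift now [-0.9 -1.9 57.5] turn wz -0.005 shift after turn [-0.9 -1.9 57.5] yaw -0.3 tilt [ 0.001 -0.   ] tcp [425.9  61.9 207.5] clk 2.9
(142, array([549., 163.]), array([10., 11.]), 18.6, np.float64(72.0))
(6728, array([426.,  62.]), array([81., 66.]), 88.4, np.float64(80.0))
(66, array([647.,  79.]), array([ 5., 22.]), 0.4, np.float64(71.0))
(4988, array([446., -72.]), array([66., 81.]), 17.2, np.float64(80.0))
(155, array([ 442., -135.]), array([48.,  2.]), 11.0, np.float64(72.0))
```

```bash
python3 -m creep '[[[0,0,50],[0,0,0]],[[0,0,50],[0,0,0]],[[0,0,40],[0,0,0]],[[0,0,29],[0,0,0]],[[0,0,0],[0,0,0]]]'; python3 -m creep '[[[0,0,0],[0,0,0]],[[0,0,0],[0,0,0]],[[0,0,0],[0,0,0]],[[0,0,0],[0,0,0]],[[0,0,0],[0,0,0]],[[0,0,0],[0,0,0]]]' 55
```

```text
clock: 3.58
eef_pos: [0.4215, 0.0651, 0.0368]
tool_rot: [0.706, 0.708, -0.002, -0.002]
ft_force: [-0.2, 0.4, 1.1]
grip_width: 0.0846
grasp_force: 0.0
clock: 4.32
eef_pos: [0.4254, 0.065, 0.0404]
tool_rot: [0.707, 0.708, 0.001, 0.0]
ft_force: [-2.4, 1.1, 6.8]
grip_width: 0.0642
grasp_force: 66.8
```

```bash
python3 - <<'E'
from m import *
plan([.548,.098,.038],1.2)
E
```

```text
shift now [ 32.8 122.6   2.7] turn wz -0.019 shift after turn [ 30.4 123.2   2.7] yaw 0.1 tilt [0.003 0.002] tcp [425.4  65.   40.4] clk 4.325
```

```bash
python3 -m creep '[[[0,0,0],[0,0,-0.02]],[[2,15,0],[0,0,0]],[[3,15,0],[0,0,0]],[[3,15,0],[0,0,0]],[[3,15,0],[0,0,0]],[[3,15,0],[0,0,0]],[[3,15,0],[0,0,0]],[[3,15,0],[0,0,0]],[[3,10,0],[0,0,0]],[[0,0,0],[0,0,0]],[[0,0,0],[0,0,0]]]'; python3 - <<'E'
from m import *
plan([.548,.098,.04],1.2);print(bot.get_obs()["ft_force"])
o=bot.get_obs();p=vision.camera("wrist");cv2.imwrite("pics/w2.png",p["image"])
p=vision.camera("top");W=cloud(p)
for r in comps(W,.07,.09,(.3,.65),(-.3,.35)): print(r)
E
```

```text
clock: 5.7
eef_pos: [0.5407, 0.09, 0.0404]
tool_rot: [0.7, 0.714, 0.002, 0.001]
ft_force: [-0.1, 0.2, 5.1]
grip_width: 0.0645
grasp_force: 67.0
shift now [7.8 7.5 0.4] turn wz 0.000 shift after turn [7.8 7.5 0.4] yaw 1.2 tilt [0.004 0.001] tcp [540.7  90.   40.4] clk 5.7
[-0.12714379  0.18437791  5.1126502 ]
(32, array([545.,  47.]), array([54.,  6.]), 0.7, np.float64(78.0))
(663, array([444., -74.]), array([66., 80.]), 17.1, np.float64(79.0))
(675, array([ 439., -178.]), array([66., 81.]), 12.3, np.float64(79.0))
(546, array([ 334., -267.]), array([70., 65.]), 1.6, np.float64(79.0))
```

View pics/w2.png

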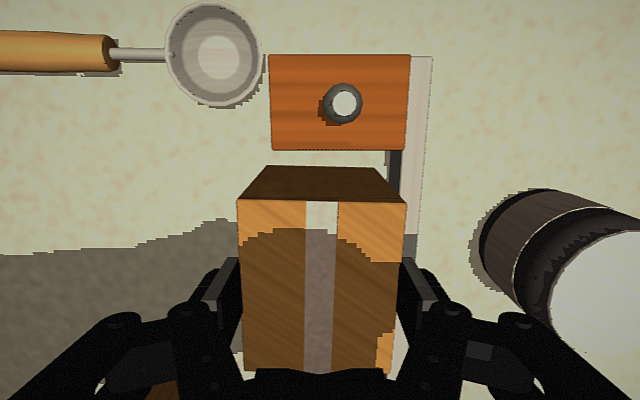

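The wrist view shows the carton in the fingers just short of the block and rail, with the right finger clear above the rail. I'll close both gaps gently.

```bash
python3 -m creep '[[[3,3,0],[0,0,0]],[[2,1,0],[0,0,0]],[[0,0,0],[0,0,0]]]'; python3 -m creep '[[[1,1,0],[0,0,0]],[[0,0,0],[0,0,0]]]';python3 -m creep '[[[1,1,0],[0,0,0]],[[0,0,0],[0,0,0]]]';
```

```text
clock: 6.18
eef_pos: [0.5431, 0.093, 0.0405]
tool_rot: [0.7, 0.714, -0.001, 0.002]
ft_force: [-2.8, -5.8, 9.3]
grip_width: 0.0644
grasp_force: 67.4
clock: 6.42
eef_pos: [0.5432, 0.0932, 0.0406]
tool_rot: [0.7, 0.714, -0.002, 0.002]
ft_force: [-4.8, -7.3, 11.9]
grip_width: 0.064
grasp_force: 67.7
clock: 6.68
eef_pos: [0.5446, 0.0947, 0.0405]
tool_rot: [0.7, 0.714, -0.001, 0.002]
ft_force: [-4.6, -5.8, 10.0]
grip_width: 0.0643
grasp_force: 67.5
```

```bash
for i in 1 ; do python3 -m creep '[[[1,1,0],[0,0,0]],[[0,0,0],[0,0,0]]]';python3 -m creep '[[[1,1,0],[0,0,0]],[[0,0,0],[0,0,0]]]';python3 -m creep '[[[1,1,0],[0,0,0]],[[0,0,0],[0,0,0]]]'; done; python3 - <<'E'
from m import *
plan([.548,.098,.04],1.2)
o=bot.get_obs();p=vision.camera("wrist");W=cloud(p,o);cv2.imwrite("pics/w3.png",p["image"])
for r in comps(W,.07,.09,(.3,.65),(-.3,.35)): print(r)
E
```

```text
clock: 6.92
eef_pos: [0.5454, 0.0956, 0.0406]
tool_rot: [0.7, 0.714, -0.001, 0.002]
ft_force: [-5.7, -5.6, 11.2]
grip_width: 0.0644
grasp_force: 67.6
clock: 7.18
eef_pos: [0.5463, 0.0966, 0.0406]
tool_rot: [0.7, 0.714, -0.001, 0.002]
ft_force: [-5.3, -5.3, 11.1]
grip_width: 0.064
grasp_force: 67.6
clock: 7.42
eef_pos: [0.5472, 0.0977, 0.0406]
tool_rot: [0.7, 0.714, -0.001, 0.002]
ft_force: [-6.0, -6.4, 10.9]
grip_width: 0.0644
grasp_force: 67.6
shift now [0.3 0.8 0.6] turn wz -0.001 shift after turn [0.3 0.8 0.6] yaw 1.1 tilt [ 0.    -0.004] tcp [547.2  97.7  40.6] clk 7.425
(617, array([549., 162.]), array([11., 11.]), 16.6, np.float64(72.0))
(29187, array([548.,  94.]), array([81., 92.]), 89.7, np.float64(80.0))
(121, array([648.,  84.]), array([14.,  5.]), 90.0, np.float64(70.0))
```

```bash
python3 -m creep '[[[1,1,0],[0,0,0]],[[0,0,0],[0,0,0]]]';python3 -m creep '[[[1,1,0],[0,0,0]],[[0,0,0],[0,0,0]]]';python3 -m creep '[[[1,1,0],[0,0,0]],[[0,0,0],[0,0,0]]]';python3 -m creep '[[[1,1,0],[0,0,0]],[[0,0,0],[0,0,0]]]' | head -4
```

```text
clock: 7.72
eef_pos: [0.5481, 0.0987, 0.0405]
tool_rot: [0.7, 0.714, -0.001, 0.001]
ft_force: [-5.0, -5.8, 11.3]
grip_width: 0.0642
grasp_force: 67.6
clock: 7.98
eef_pos: [0.549, 0.0996, 0.0406]
tool_rot: [0.7, 0.714, -0.001, 0.001]
ft_force: [-3.9, -6.9, 12.2]
grip_width: 0.0645
grasp_force: 67.7
clock: 8.22
eef_pos: [0.5491, 0.0998, 0.0407]
tool_rot: [0.7, 0.714, -0.003, 0.001]
ft_force: [-8.8, -8.7, 15.4]
grip_width: 0.0643
grasp_force: 68.0
clock: 8.48
eef_pos: [0.5491, 0.1, 0.0408]
tool_rot: [0.7, 0.714, -0.004, 0.001]
ft_force: [-10.1, -10.3, 16.8]
```

```bash
python3 -m creep '[[[2,0,0],[0,0,0]],[[0,0,0],[0,0,0]]]';python3 -m creep '[[[0,2,0],[0,0,0]],[[0,0,0],[0,0,0]]]'; python3 - <<'E'
from m import *
o=bot.get_obs();p=vision.camera("wrist");W=cloud(p,o);cv2.imwrite("pics/w3.png",p["image"])
for r in comps(W,.034,.045,(.5,.6),(.1,.25)): print(r)
E
```

```text
clock: 8.72
eef_pos: [0.5491, 0.1009, 0.0411]
tool_rot: [0.701, 0.714, -0.004, 0.002]
ft_force: [-10.8, -13.6, 19.8]
grip_width: 0.064
grasp_force: 68.4
clock: 8.98
eef_pos: [0.5493, 0.1007, 0.0411]
tool_rot: [0.7, 0.714, -0.006, 0.001]
ft_force: [-15.2, -13.0, 23.6]
grip_width: 0.0643
grasp_force: 68.9
(11356, array([549., 163.]), array([66., 44.]), 1.2, np.float64(36.0))
(569, array([550., 137.]), array([ 1., 65.]), 89.8, np.float64(40.0))
```

View pics/w3.png

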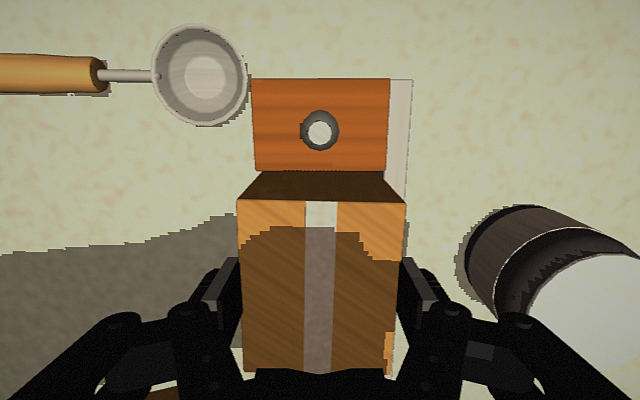

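```bash
python3 -m creep '[[[-3,-3,-2],[0,0,0]],[[0,0,0],[0,0,0]],[[0,0,0],[0,0,0]]]' ; python3 -m creep '[[[0,0,0],[0,0,0]],[[0,0,0],[0,0,0]],[[0,0,0],[0,0,0]],[[0,0,0],[0,0,0]],[[0,0,-30],[0,0,0]],[[0,0,-40],[0,0,0]],[[0,0,-40],[0,0,0]],[[0,0,-20],[0,0,0]],[[0,0,0],[0,0,0]]]' 85; python3 - <<'E'
from m import *
plan([.446,-.072,.170],17.2)
o=bot.get_obs();p=vision.camera("wrist");W=cloud(p,o)
for r in comps(W,.07,.09,(.3,.65),(-.3,.35)): print(r)
E
```

```text
clock: 9.4
eef_pos: [0.5491, 0.1021, 0.0406]
tool_rot: [0.7, 0.714, -0.002, -0.0]
ft_force: [-6.5, -4.7, 6.2]
grip_width: 0.0638
grasp_force: 67.2
clock: 10.52
eef_pos: [0.5522, 0.1033, 0.1725]
tool_rot: [0.7, 0.715, 0.002, 0.001]
ft_force: [1.0, 0.2, -0.3]
grip_width: 0.0848
grasp_force: 0.0
shift now [-173.  -109.9    1.8] turn wz -0.279 shift after turn [-136.  -153.3    1.8] yaw 1.2 tilt [0.005 0.001] tcp [552.2 103.3 172.5] clk 10.525
(163, array([549., 162.]), array([10., 10.]), 35.8, np.float64(72.0))
(8334, array([550.,  98.]), array([66., 81.]), 0.3, np.float64(80.0))
(17, array([649.,  92.]), array([7., 3.]), 87.6, np.float64(71.0))
(25, array([648.,  85.]), array([7., 3.]), 86.9, np.float64(71.0))
(20, array([649.,  75.]), array([9., 2.]), 88.2, np.float64(70.0))
(1136, array([465., -53.]), array([19., 57.]), 17.4, np.float64(78.0))
```

```bash
python3 -m creep '[[[0,0,0],[0,0,-0.14]],[[0,0,0],[0,0,-0.14]],[[-27,-30.5,0],[0,0,0]],[[-27,-30.5,0],[0,0,0]],[[-27,-30.5,0],[0,0,0]],[[-27,-30.5,0],[0,0,0]],[[-27,-30.5,0],[0,0,0]],[[0,0,0],[0,0,0]],[[0,0,0],[0,0,0]]]' >/dev/null; python3 - <<'E'
from m import *
o=bot.get_obs();p=vision.camera("wrist");W=cloud(p,o)
for r in comps(W,.07,.09,(.3,.65),(-.3,.35)): print(r)
plan([.446,-.072,.038],17.2)
E
```

```text
(8111, array([549.,  87.]), array([67., 58.]), 0.1, np.float64(80.0))
(8590, array([446., -72.]), array([66., 80.]), 17.5, np.float64(80.0))
(6717, array([ 441., -176.]), array([66., 82.]), 12.2, np.float64(80.0))
(62, array([ 305., -241.]), array([10.,  2.]), 11.4, np.float64(74.0))
shift now [ -1.7   0.5 131.7] turn wz 0.001 shift after turn [ -1.7   0.5 131.7] yaw 17.3 tilt [-0.001  0.001] tcp [445.1 -70.6 169.7] clk 11.75
```

```bash
python3 -m creep '[[[-1.5,0.5,40],[0,0,0]],[[0,0,40],[0,0,0]],[[0,0,30],[0,0,0]],[[0,0,18],[0,0,0]],[[0,0,0],[0,0,0]]]' >/dev/null; python3 -m creep '[[[0,0,0],[0,0,0]],[[0,0,0],[0,0,0]],[[0,0,0],[0,0,0]],[[0,0,0],[0,0,0]],[[0,0,0],[0,0,0]],[[0,0,0],[0,0,0]]]' 55; python3 - <<'E'
from m import *
plan([.546,.012,.040],1.2)
E
```

```text
clock: 13.12
eef_pos: [0.4467, -0.0723, 0.0438]
tool_rot: [0.593, 0.805, 0.001, 0.001]
ft_force: [-2.8, 1.7, 5.9]
grip_width: 0.0638
grasp_force: 66.5
shift now [ 51.  119.8   4. ] turn wz 0.280 shift after turn [ 82.2 101.    4. ] yaw 17.3 tilt [0.002 0.   ] tcp [446.7 -72.3  43.8] clk 13.125
```

```bash
python3 -m creep '[[[0,0,0],[0,0,0.14]],[[0,0,0],[0,0,0.14]],[[12,14,0],[0,0,0]],[[12,14,0],[0,0,0]],[[12,14,0],[0,0,0]],[[12,14,0],[0,0,0]],[[12,14,0],[0,0,0]],[[11,15,0],[0,0,0]],[[8,14,0],[0,0,0]],[[2,2,0],[0,0,0]],[[0,0,0],[0,0,0]]]'; python3 -m creep '[[[2,2,0],[0,0,0]],[[2,1,0],[0,0,0]],[[0,0,0],[0,0,0]]]';python3 -m creep '[[[2,1,0],[0,0,0]],[[2,1,0],[0,0,0]],[[0,0,0],[0,0,0]]]'; python3 -m creep '[[[2,1,0],[0,0,0]],[[0,0,0],[0,0,0]]]'
```

```text
clock: 14.5
eef_pos: [0.5462, 0.0099, 0.0438]
tool_rot: [0.7, 0.715, -0.0, 0.001]
ft_force: [-1.9, -3.0, 5.8]
grip_width: 0.064
grasp_force: 67.0
clock: 14.88
eef_pos: [0.5484, 0.013, 0.044]
tool_rot: [0.7, 0.714, -0.001, 0.002]
ft_force: [-4.0, -4.4, 6.7]
grip_width: 0.0641
grasp_force: 67.2
clock: 15.25
eef_pos: [0.5506, 0.0169, 0.044]
tool_rot: [0.7, 0.714, -0.001, 0.002]
ft_force: [-2.6, -5.9, 6.9]
grip_width: 0.064
grasp_force: 67.2
clock: 15.5
eef_pos: [0.5517, 0.019, 0.0439]
tool_rot: [0.7, 0.714, -0.001, 0.002]
ft_force: [-2.2, -4.7, 7.4]
grip_width: 0.0642
grasp_force: 67.2
```

```bash
python3 -m creep '[[[2,1,0],[0,0,0]],[[0,0,0],[0,0,0]]]'; python3 -m creep '[[[2,1,0],[0,0,0]],[[0,0,0],[0,0,0]]]';python3 -m creep '[[[2,1,0],[0,0,0]],[[0,0,0],[0,0,0]]]' ; python3 - <<'E'
from m import *
o=bot.get_obs();p=vision.camera("wrist");W=cloud(p,o);cv2.imwrite("pics/w4.png",p["image"])
E
```

```text
clock: 15.75
eef_pos: [0.5521, 0.0201, 0.0439]
tool_rot: [0.7, 0.714, -0.002, 0.002]
ft_force: [-3.4, -8.1, 7.8]
grip_width: 0.064
grasp_force: 67.3
clock: 16.0
eef_pos: [0.5521, 0.0201, 0.0439]
tool_rot: [0.7, 0.714, -0.004, 0.003]
ft_force: [-6.4, -13.3, 11.1]
grip_width: 0.064
grasp_force: 67.6
clock: 16.25
eef_pos: [0.5522, 0.0201, 0.044]
tool_rot: [0.7, 0.714, -0.006, 0.004]
ft_force: [-8.5, -18.1, 12.2]
grip_width: 0.0636
grasp_force: 67.9
```

View pics/w4.png

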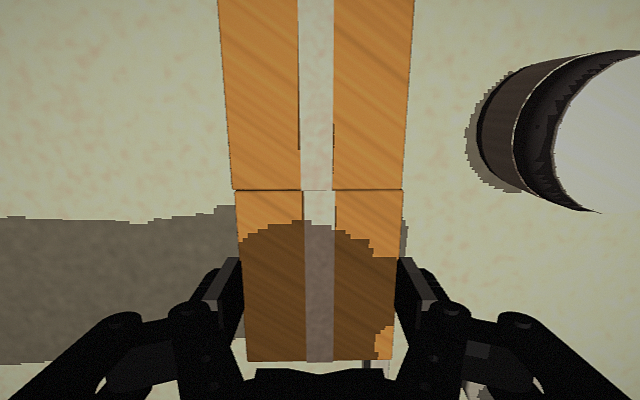

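The second carton sits flush against the first (seam at row 190) and in line with it. Releasing and going for the third.

```bash
python3 -m creep '[[[-3,-2,-1],[0,0,0]],[[0,0,0],[0,0,0]],[[0,0,0],[0,0,0]]]' >/dev/null; python3 -m creep '[[[0,0,0],[0,0,0]],[[0,0,0],[0,0,0]],[[0,0,0],[0,0,0]],[[0,0,0],[0,0,0]],[[0,0,-30],[0,0,0]],[[0,0,-40],[0,0,0]],[[0,0,-40],[0,0,0]],[[0,0,-16],[0,0,0]],[[0,0,0],[0,0,0]]]' 85; python3 - <<'E'
from m import *
plan([.441,-.176,.170],12.2)
E
```

```text
clock: 17.8
eef_pos: [0.5532, 0.024, 0.1711]
tool_rot: [0.7, 0.715, 0.001, 0.001]
ft_force: [0.4, 0.3, -1.3]
grip_width: 0.0851
grasp_force: 0.0
shift now [-197.6 -116.4    0.6] turn wz -0.192 shift after turn [-171.8 -151.9    0.6] yaw 1.2 tilt [0.004 0.   ] tcp [553.2  24.  171.1] clk 17.8
```

```bash
python3 -m creep '[[[0,0,0],[0,0,-0.096]],[[0,0,0],[0,0,-0.096]],[[-28.5,-25.3,0],[0,0,0]],[[-28.5,-25.3,0],[0,0,0]],[[-28.5,-25.3,0],[0,0,0]],[[-28.5,-25.3,0],[0,0,0]],[[-28.5,-25.3,0],[0,0,0]],[[-28.5,-25.3,0],[0,0,0]],[[0,0,0],[0,0,0]],[[0,0,0],[0,0,0]]]' >/dev/null; python3 - <<'E'
from m import *
o=bot.get_obs();p=vision.camera("wrist");W=cloud(p,o)
for r in comps(W,.07,.09,(.3,.65),(-.4,.35)): print(r)
plan([.441,-.176,.040],12.2)
E
```

```text
(2331, array([552., -17.]), array([67., 16.]), 10.2, np.float64(79.0))
(8687, array([ 441., -176.]), array([66., 80.]), 12.3, np.float64(80.0))
(3852, array([ 332., -270.]), array([74., 66.]), 8.8, np.float64(79.0))
(244, array([ 467., -304.]), array([11., 41.]), 19.6, np.float64(81.0))
shift now [ -1.6   1.  128.8] turn wz 0.001 shift after turn [ -1.6   1.  128.8] yaw 12.2 tilt [-0.001  0.001] tcp [ 439.8 -174.7  168.8] clk 19.1
```

```bash
python3 -m creep '[[[-1.5,1,40],[0,0,0]],[[0,0,40],[0,0,0]],[[0,0,30],[0,0,0]],[[0,0,17],[0,0,0]],[[0,0,0],[0,0,0]]]' >/dev/null; python3 -m creep '[[[0,0,0],[0,0,0]],[[0,0,0],[0,0,0]],[[0,0,0],[0,0,0]],[[0,0,0],[0,0,0]],[[0,0,0],[0,0,0]],[[0,0,0],[0,0,0]]]' 55; python3 - <<'E'
from m import *
plan([.546,-.068,.040],1.2)
E
```

```text
clock: 20.48
eef_pos: [0.442, -0.1768, 0.0439]
tool_rot: [0.628, 0.778, 0.001, 0.001]
ft_force: [-2.9, 2.4, 6.4]
grip_width: 0.0638
grasp_force: 66.8
shift now [ 84.3 124.7   4.1] turn wz 0.192 shift after turn [106.6 106.3   4.1] yaw 12.2 tilt [ 0.002 -0.   ] tcp [ 442.  -176.8   43.9] clk 20.475
```

```bash
python3 -m creep '[[[0,0,0],[0,0,0.096]],[[0,0,0],[0,0,0.096]],[[13,15,0],[0,0,0]],[[15,15,0],[0,0,0]],[[15,15,0],[0,0,0]],[[15,15,0],[0,0,0]],[[15,15,0],[0,0,0]],[[15,15,0],[0,0,0]],[[13,15,0],[0,0,0]],[[2,2,0],[0,0,0]],[[2,1,0],[0,0,0]],[[0,0,0],[0,0,0]]]'; python3 -m creep '[[[2,2,0],[0,0,0]],[[2,1,0],[0,0,0]],[[2,1,0],[0,0,0]],[[0,0,0],[0,0,0]]]';python3 -m creep '[[[2,1,0],[0,0,0]],[[0,0,0],[0,0,0]]]'; python3 -m creep '[[[2,1,0],[0,0,0]],[[0,0,0],[0,0,0]]]'
```

```text
clock: 21.98
eef_pos: [0.5474, -0.0714, 0.0441]
tool_rot: [0.7, 0.714, -0.001, 0.002]
ft_force: [-2.4, -4.6, 6.9]
grip_width: 0.0636
grasp_force: 67.1
clock: 22.48
eef_pos: [0.5513, -0.0655, 0.0441]
tool_rot: [0.7, 0.714, -0.001, 0.002]
ft_force: [-3.4, -4.6, 7.4]
grip_width: 0.0642
grasp_force: 67.1
clock: 22.72
eef_pos: [0.5519, -0.0636, 0.0441]
tool_rot: [0.7, 0.714, -0.001, 0.002]
ft_force: [-3.6, -5.3, 8.4]
grip_width: 0.0638
grasp_force: 67.2
clock: 22.98
eef_pos: [0.553, -0.0615, 0.0441]
tool_rot: [0.7, 0.714, -0.001, 0.002]
ft_force: [-2.2, -5.2, 7.4]
grip_width: 0.0639
grasp_force: 67.2
```

```bash
python3 -m creep '[[[2,1,0],[0,0,0]],[[0,0,0],[0,0,0]]]'; python3 -m creep '[[[2,1,0],[0,0,0]],[[0,0,0],[0,0,0]]]';python3 -m creep '[[[2,0.5,0],[0,0,0]],[[0,0,0],[0,0,0]]]'; python3 -m creep '[[[2,0.5,0],[0,0,0]],[[0,0,0],[0,0,0]]]'
```

```text
clock: 23.22
eef_pos: [0.5534, -0.0604, 0.0441]
tool_rot: [0.7, 0.714, -0.002, 0.002]
ft_force: [-3.7, -7.3, 9.0]
grip_width: 0.0639
grasp_force: 67.3
clock: 23.48
eef_pos: [0.5535, -0.0604, 0.0442]
tool_rot: [0.7, 0.714, -0.004, 0.003]
ft_force: [-6.8, -12.1, 11.2]
grip_width: 0.064
grasp_force: 67.6
clock: 23.72
eef_pos: [0.5535, -0.0605, 0.0442]
tool_rot: [0.701, 0.713, -0.006, 0.004]
ft_force: [-7.0, -17.7, 11.3]
grip_width: 0.0637
grasp_force: 67.6
clock: 23.98
eef_pos: [0.5536, -0.0605, 0.0443]
tool_rot: [0.701, 0.713, -0.007, 0.005]
ft_force: [-9.1, -21.7, 12.4]
grip_width: 0.0639
grasp_force: 67.7
```

```bash
python3 -m creep '[[[-3,-2,-1],[0,0,0]],[[0,0,0],[0,0,0]],[[0,0,0],[0,0,0]]]' >/dev/null; python3 -m creep '[[[0,0,0],[0,0,0]],[[0,0,0],[0,0,0]],[[0,0,0],[0,0,0]],[[0,0,0],[0,0,0]],[[0,0,-30],[0,0,0]],[[0,0,-40],[0,0,0]],[[0,0,-40],[0,0,0]],[[0,0,-26],[0,0,0]],[[0,0,0],[0,0,0]]]' 85; python3 - <<'E'
from m import *
plan([.469,-.312,.180],16.2)
E
```

```text
clock: 25.48
eef_pos: [0.5553, -0.0542, 0.182]
tool_rot: [0.699, 0.715, 0.002, 0.002]
ft_force: [-1.1, 0.4, 0.6]
grip_width: 0.085
grasp_force: 0.0
shift now [-255.9  -91.9    1.7] turn wz -0.261 shift after turn [-223.5 -154.8    1.7] yaw 1.2 tilt [ 0.006 -0.   ] tcp [555.3 -54.2 182. ] clk 25.475
```

```bash
python3 -m creep '[[[0,0,0],[0,0,-0.13]],[[0,0,0],[0,0,-0.13]],[[-32,-22,0],[0,0,0]],[[-32,-22,0],[0,0,0]],[[-32,-22,0],[0,0,0]],[[-32,-22,0],[0,0,0]],[[-32,-22,0],[0,0,0]],[[-32,-22,0],[0,0,0]],[[-32,-22,0],[0,0,0]],[[0,0,0],[0,0,0]],[[0,0,0],[0,0,0]]]' 50 >/dev/null; python3 - <<'E'
from m import *
o=bot.get_obs();p=vision.camera("wrist");W=cloud(p,o);cv2.imwrite("pics/w5.png",p["image"])
for r in comps(W,.086,.1,(.4,.55),(-.4,-.2)): print(r)
m=(W[...,2]>.045)&(W[...,2]<.1)&(W[...,0]>.42)&(W[...,0]<.52)&(W[...,1]>-.37)&(W[...,1]<-.25)
for r in comps(W,.045,.056,(.42,.52),(-.37,-.25)):print(r)
plan([.469,-.312,.052],16.2)
t=vision.camera("top");W=cloud(t)
for r in comps(W,.07,.09,(.3,.65),(-.25,.35)): print(r)
E
```

```text
(1012, array([ 468., -312.]), array([11., 56.]), 16.5, np.float64(92.0))
(239, array([ 477., -399.]), array([22.,  3.]), 0.1, np.float64(93.0))
(19, array([ 460., -286.]), array([9., 1.]), 19.6, np.float64(52.0))
(293, array([ 457., -316.]), array([10., 30.]), 15.9, np.float64(48.0))
(293, array([ 480., -309.]), array([10., 30.]), 16.5, np.float64(48.0))
shift now [ -1.4   1.4 126.5] turn wz -0.001 shift after turn [ -1.4   1.4 126.5] yaw 16.1 tilt [-0.002  0.001] tcp [ 467.5 -311.2  178.5] clk 26.9
(1997, array([550.,  18.]), array([ 67., 241.]), 0.9, np.float64(79.0))
(101, array([ 332., -244.]), array([63., 15.]), 5.7, np.float64(79.0))
```

View pics/w5.png

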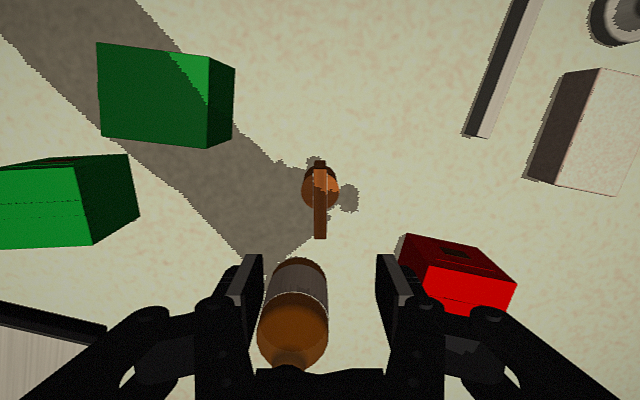

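Panel at (320,200) lines up with the fingers, and the top camera sees the cartons as one 67 x 241 mm row. Grasping the sign.

```bash
python3 -m creep '[[[-1,1,40],[0,0,0]],[[0,0,40],[0,0,0]],[[0,0,30],[0,0,0]],[[0,0,12],[0,0,0]],[[0,0,0],[0,0,0]],[[0,0,0],[0,0,0]]]' 50; python3 -m creep '[[[0,0,0],[0,0,0]],[[0,0,0],[0,0,0]],[[0,0,0],[0,0,0]],[[0,0,0],[0,0,0]],[[0,0,0],[0,0,0]],[[0,0,0],[0,0,0]],[[0,0,0],[0,0,0]],[[0,0,0],[0,0,0]]]' 0; python3 -m creep '[[[0,0,-40],[0,0,0]],[[0,0,-50],[0,0,0]],[[0,0,-40],[0,0,0]],[[0,0,0],[0,0,0]],[[0,0,0],[0,0,0]]]'; python3 - <<'E'
from m import *
plan([.549,.163,.186],1.2)
o=bot.get_obs();p=vision.camera("wrist");cv2.imwrite("pics/w6.png",p["image"])
M=c2w(p,o);T=np.eye(4);T[:3,:3]=R.from_quat(o["tool_rot"]).as_matrix();T[:3,3]=o["eef_pos"]
W=cloud(p,o);L=(W-T[:3,3])@T[:3,:3]*1000
m=(abs(L[...,0])<60)&(abs(L[...,1])<25)&(L[...,2]>-40)&(L[...,2]<70)
for lo,hi in [(-40,-25),(-25,-10),(-10,3),(3,10),(10,40),(40,70)]:
  P=L[m&(L[...,2]>lo)&(L[...,2]<=hi)]
  if len(P)>10: print(lo,hi,len(P),np.percentile(P,[2,50,98],axis=0).round(1).tolist())
E
```

```text
clock: 27.7
eef_pos: [0.4702, -0.3134, 0.059]
tool_rot: [0.601, 0.799, 0.0, 0.001]
ft_force: [0.2, -0.6, 0.5]
grip_width: 0.0497
grasp_force: 0.0
clock: 28.7
eef_pos: [0.4693, -0.3135, 0.0585]
tool_rot: [0.601, 0.799, -0.0, 0.001]
ft_force: [-0.8, -0.1, 5.3]
grip_width: 0.008
grasp_force: 61.9
clock: 29.32
eef_pos: [0.4684, -0.3125, 0.1864]
tool_rot: [0.601, 0.799, 0.0, -0.001]
ft_force: [-0.5, 0.0, -1.3]
grip_width: 0.0081
grasp_force: 61.2
shift now [434.5 209.3   0.8] turn wz 0.260 shift after turn [473.7  90.6   0.8] yaw 16.1 tilt [-0.001  0.001] tcp [ 468.4 -312.5  186.4] clk 29.325
-40 -25 3347 [[-25.0, -13.9, -39.2], [7.9, 0.3, -33.7], [28.8, 15.0, -28.1]]
-25 -10 209 [[24.8, -5.0, -24.8], [28.8, 0.3, -17.9], [29.1, 5.1, -10.2]]
-10 3 141 [[24.8, -5.2, -9.6], [28.8, 0.3, -3.9], [29.1, 4.9, 2.8]]
3 10 458 [[-5.4, -16.0, 4.3], [4.6, -7.8, 9.6], [28.9, 15.4, 10.0]]
10 40 1062 [[-6.0, -15.6, 10.0], [7.8, 7.3, 10.9], [16.1, 16.1, 37.7]]
40 70 158 [[8.4, -15.4, 40.1], [14.2, -6.8, 47.8], [16.2, 14.6, 56.4]]
```

View pics/w6.png

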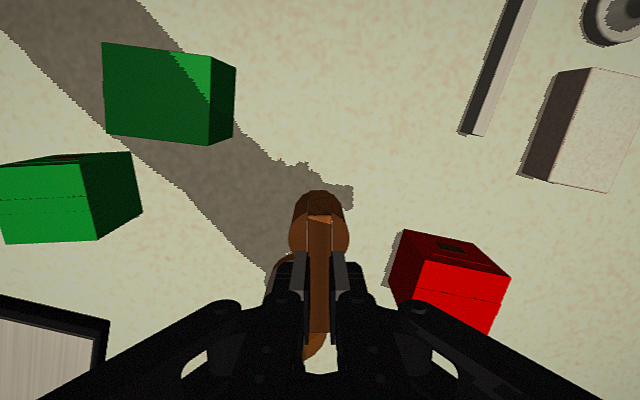

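```bash
python3 -m creep '[[[0,0,0],[0,0,0.13]],[[0,0,0],[0,0,0.13]],[[42,8.2,0],[0,0,0]],[[42,8.2,0],[0,0,0]],[[42,8.2,0],[0,0,0]],[[42,8.2,0],[0,0,0]],[[42,8.2,0],[0,0,0]],[[42,8.2,0],[0,0,0]],[[42,8.2,0],[0,0,0]],[[42,8.2,0],[0,0,0]],[[42,8.2,0],[0,0,0]],[[42,8.2,0],[0,0,0]]]' >/dev/null;python3 -m creep '[[[0,0,0],[0,0,0]],[[0,0,0],[0,0,0]],[[0,0,0],[0,0,0]]]' >/dev/null; python3 - <<'E'
from m import *
plan([.5482,.1625,.134],1.2)
o=bot.get_obs();p=vision.camera("wrist");cv2.imwrite("pics/w7.png",p["image"]);W=cloud(p,o)
for r in comps(W,.034,.04,(.5,.6),(.1,.25)): print(r)
for r in comps(W,.06,.074,(.53,.57),(.13,.19)): print(r)
E
```

```text
shift now [54.9  7.8 52.8] turn wz -0.001 shift after turn [54.9  7.9 52.8] yaw 1.1 tilt [-0.002 -0.001] tcp [541.6 107.5 186.8] clk 31.25
(3408, array([549., 162.]), array([66., 44.]), 1.1, np.float64(36.0))
(293, array([549., 162.]), array([15., 15.]), 47.0, np.float64(69.0))
(129, array([550., 140.]), array([40.,  1.]), 1.0, np.float64(67.0))
```

View pics/w7.png

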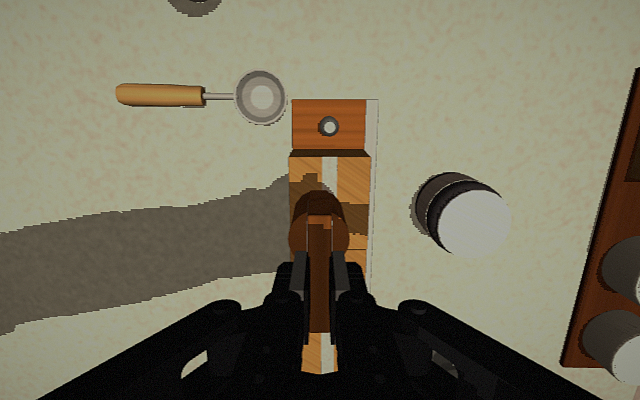

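The sign is held upright, with the spigot ahead at (328,127), which puts it at (549,162) mm. Moving over it.

```bash
python3 -m creep '[[[18,3,0],[0,0,0]],[[18,3,0],[0,0,0]],[[12,1.5,0],[0,0,0]],[[6.5,0.8,0],[0,0,0]],[[0,0,0],[0,0,0]],[[0,0,20],[0,0,0]],[[0,0,20],[0,0,0]],[[0,0,8],[0,0,0]],[[0,0,0],[0,0,0]],[[0,0,0],[0,0,0]]]'; python3 - <<'E'
from m import *
plan([.5486,.1618,.0945],1.2)
E
```

```text
clock: 32.55
eef_pos: [0.5499, 0.1634, 0.1405]
tool_rot: [0.7, 0.714, 0.001, 0.0]
ft_force: [0.4, -0.4, 0.1]
grip_width: 0.0081
grasp_force: 61.1
shift now [-1.6 -1.4 46. ] turn wz -0.000 shift after turn [-1.6 -1.4 46. ] yaw 1.2 tilt [0.002 0.   ] tcp [549.9 163.4 140.5] clk 32.55
```

```bash
python3 -m creep '[[[-1.3,-1.1,4],[0,0,0]],[[0,0,4],[0,0,0]],[[0,0,4],[0,0,0]],[[0,0,0],[0,0,0]]]';python3 -m creep '[[[0,0,4],[0,0,0]],[[0,0,4],[0,0,0]],[[0,0,0],[0,0,0]]]'
```

```text
clock: 33.05
eef_pos: [0.5478, 0.1619, 0.1269]
tool_rot: [0.7, 0.715, -0.0, -0.0]
ft_force: [0.6, -0.7, -0.7]
grip_width: 0.008
grasp_force: 61.1
clock: 33.42
eef_pos: [0.5479, 0.1619, 0.119]
tool_rot: [0.7, 0.714, -0.0, -0.0]
ft_force: [0.2, 1.1, -1.2]
grip_width: 0.0082
grasp_force: 61.1
```

Foot at about 60 mm and no resistance, so the sleeve is on the spigot. Continuing down.

```bash
python3 -m creep '[[[0,0,4],[0,0,0]],[[0,0,4],[0,0,0]],[[0,0,4],[0,0,0]],[[0,0,0],[0,0,0]]]';python3 -m creep '[[[0,0,4],[0,0,0]],[[0,0,4],[0,0,0]],[[0,0,0],[0,0,0]]]';python3 -m creep '[[[0,0,3],[0,0,0]],[[0,0,0],[0,0,0]]]';python3 -m creep '[[[0,0,2],[0,0,0]],[[0,0,0],[0,0,0]]]'
```

```text
clock: 33.92
eef_pos: [0.5479, 0.1619, 0.107]
tool_rot: [0.7, 0.714, -0.0, -0.0]
ft_force: [0.1, 0.7, -1.3]
grip_width: 0.0083
grasp_force: 61.1
clock: 34.3
eef_pos: [0.5479, 0.1619, 0.099]
tool_rot: [0.7, 0.714, -0.0, -0.0]
ft_force: [0.3, 0.4, -0.8]
grip_width: 0.0077
grasp_force: 61.1
clock: 34.55
eef_pos: [0.548, 0.162, 0.0963]
tool_rot: [0.7, 0.714, -0.0, -0.0]
ft_force: [-0.6, 0.1, -1.1]
grip_width: 0.0082
grasp_force: 61.1
clock: 34.8
eef_pos: [0.5482, 0.1621, 0.0945]
tool_rot: [0.7, 0.715, 0.0, 0.0]
ft_force: [0.5, -0.3, -0.6]
grip_width: 0.0079
grasp_force: 61.1
```

```bash
python3 -m creep '[[[0,0,2],[0,0,0]],[[0,0,0],[0,0,0]]]';python3 -m creep '[[[0,0,1.5],[0,0,0]],[[0,0,0],[0,0,0]]]';python3 -m creep '[[[0,0,1.5],[0,0,0]],[[0,0,0],[0,0,0]]]'
```

```text
clock: 35.05
eef_pos: [0.5489, 0.1622, 0.0945]
tool_rot: [0.7, 0.714, 0.001, 0.001]
ft_force: [-2.2, -0.4, 7.6]
grip_width: 0.0082
grasp_force: 62.3
clock: 35.3
eef_pos: [0.5494, 0.1623, 0.0944]
tool_rot: [0.7, 0.714, 0.002, 0.001]
ft_force: [-4.0, -1.1, 14.4]
grip_width: 0.0083
grasp_force: 63.1
clock: 35.55
eef_pos: [0.5499, 0.1625, 0.0945]
tool_rot: [0.7, 0.714, 0.003, 0.002]
ft_force: [-4.7, -0.9, 20.6]
grip_width: 0.0079
grasp_force: 64.0
```

Seated on the block at 94.5 mm, the height expected. Easing off, releasing, retreating and checking.

```bash
python3 -m creep '[[[0,0,-3.5],[0,0,0]],[[0,0,0],[0,0,0]]]';python3 -m creep '[[[0,0,0],[0,0,0]],[[0,0,0],[0,0,0]],[[0,0,0],[0,0,0]],[[0,0,0],[0,0,0]],[[0,0,-20],[0,0,0]],[[0,0,-40],[0,0,0]],[[0,0,-40],[0,0,0]],[[-50,0,-10],[0,0,0]],[[-50,0,0],[0,0,0]],[[-30,-20,0],[0,0,0]],[[0,0,0],[0,0,0]],[[0,0,0],[0,0,0]]]' 60; python3 - <<'E'
from m import *
o=bot.get_obs();p=vision.camera("wrist");cv2.imwrite("pics/w8.png",p["image"]);W=cloud(p,o)
for lo,hi in [(.07,.09),(.118,.135),(.1,.112),(.034,.039),(.078,.09)]:
  print(lo)
  for r in comps(W,lo,hi,(.5,.6),(-.2,.22)): print(r)
print(o["clock"])
E
```

```text
clock: 35.8
eef_pos: [0.549, 0.1623, 0.0944]
tool_rot: [0.7, 0.714, 0.001, 0.001]
ft_force: [-1.6, -0.2, 8.2]
grip_width: 0.008
grasp_force: 62.3
clock: 37.3
eef_pos: [0.5312, 0.0319, 0.2031]
tool_rot: [0.7, 0.714, 0.0, 0.0]
ft_force: [0.3, 0.2, -0.3]
grip_width: 0.0603
grasp_force: 0.0
0.07
(594, array([538., 162.]), array([12., 31.]), 3.1, np.float64(84.0))
(301, array([562., 164.]), array([ 7., 28.]), 0.9, np.float64(84.0))
(20186, array([552.,  20.]), array([ 66., 241.]), 0.9, np.float64(80.0))
0.118
(983, array([549., 152.]), array([11., 34.]), 1.6, np.float64(127.0))
0.1
(35, array([543., 161.]), array([ 0., 22.]), 1.3, np.float64(108.0))
(49, array([547., 137.]), array([ 6., 13.]), 55.0, np.float64(106.0))
0.034
(995, array([531., 165.]), array([30., 38.]), 1.2, np.float64(36.0))
(757, array([572., 165.]), array([38., 19.]), 89.1, np.float64(36.0))
0.078
(562, array([537., 162.]), array([11., 31.]), 2.2, np.float64(84.0))
(301, array([562., 164.]), array([ 7., 28.]), 0.9, np.float64(84.0))
(20102, array([552.,  20.]), array([ 66., 241.]), 0.9, np.float64(80.0))
37.3
```

View pics/w8.png

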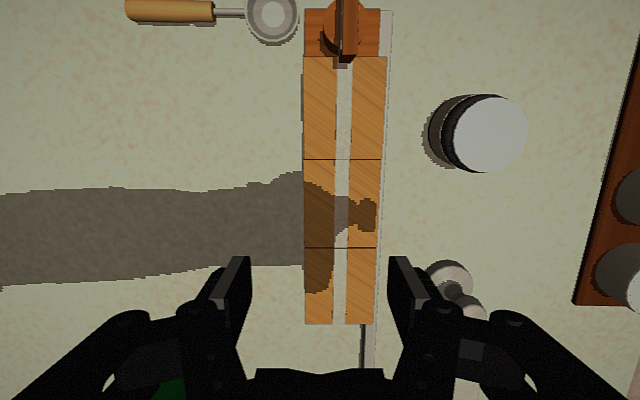

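The row is straight and closed: 66 x 241 mm, with its centre within 1 mm of nominal. The sleeve top at 84 mm and the panel yaw at about 1.6° both confirm the sign is seated. Handing in.

```bash
python3 -c "
from workcell import workorder
print(workorder.job_done())"
```

```text
the job is handed in; nothing more can be done
None
```

The job is handed in at about 37 s: the three cartons stand in a closed row against the rail and end block, and the sign's sleeve is fully down on the spigot with its panel parallel to the rail. These were my own checks from the wrist camera; the hand-in returned no verdict.

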